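Clip up a cover plate and hold it over its locating pins

TASK

Take the spring lifting clip by its black grip, press it down over the bar on top of the cover plate until it snaps on, and lift the plate with it; never touch the plate with the gripper itself. Carry the plate high and clear of the clamp jig, parts bin and glue bottle in between, without knocking them or the tin, and bring it level, with its two pin holes squarely above the two pins of the fixture block, about 1 cm above the pin tips, never touching the block. Finish like that, still holding the clip with the plate hovering, so that the fit can be checked by eye: do not lower it or let go.

Things in the scene. Friction and masses are not known exactly. Their poses are not given: they have to be found in the camera images.
- clip: Loose spring lifting clip, 101 mm high, 0.14 kg, upright on its jaws. Origin: centre of underside, z up. Black grip block on top, 34 mm (x) by 24 mm (y), 51 to 101 mm above the origin. Below it a steel head and two steel jaws 36 mm long in x, forming a slot along x, open below; feet reach 21 mm each way in y. Both jaws are hinged at the head and sprung shut. Keep it upright.
- seat (a point): Where the bar's centre lies once clipped: on the clip's axis, 24.5 mm above its underside, axes as the clip. Mouth below is 23 mm wide and leads in a bar up to 4 mm off centre; lips leave a 6 mm gap, lip tops at 18.5 mm, roof of the seat at 32 mm. Press straight down (5 to 25 N) until the roof meets the bar; the lips snap under it. Then it holds by itself, 1.5 mm play in height.
- grip (a point): Middle of the clip's black grip, on its axis 80 mm above the underside; axes as the clip. Grip here across y (24 mm) or x (34 mm).
- plate: Loose aluminium cover plate, 76 (x) by 104 (y) mm, 8 mm thick, 0.15 to 0.27 kg, flat on the bench. Origin: centre of underside, z up. Two 16 mm pin holes on its y axis, 29 mm either side of the centre; 24 mm clearance hole in the middle. Carries the lifting bar above its centre.
- bar (a point): Centre of the plate's steel lifting bar, 40 mm above the plate's underside, axes as the plate. The bar is 12 by 12 mm in section and runs along the plate's x, underside at 34 mm, top at 46 mm; its two posts leave 52 mm free between them for the 36 mm long clip. Clip x goes along plate x, either way round.
- fixture: Fixture block of light metal, 45 (x) by 90 (y) mm, fixed to the bench. Origin: centre of underside, z up. Top face at 28 mm; two upright pins, 8 mm diameter, on its y axis 29 mm either side of the centre, tips at 40 mm; 19 mm boss in the middle to 33 mm. The plate fits either way round.
- pin_tips (a point): point midway between the two pins at the height of their tips, 40 mm above the block's underside; axes as the block
- clamp_jig: Toggle-clamp jig fixed to the bench between plate and block, an obstacle: white base 120 mm (x) wide, y from -62 to +118 mm about the origin, 14 mm thick; clamp in the middle with a long red handle reaching 117 mm toward -y and 122 mm high. Origin: underside of the base.
- bin: Loose yellow parts bin, 144 by 95 mm, 60 mm high, an obstacle. Origin: centre of its underside, long side along its x
- bottle: Loose red squeeze bottle with white nozzle, 34 mm diameter, 95 mm high, an obstacle. Origin: centre of its underside
- tin: Loose round dark blue tin, 57 mm diameter, 44 mm high, a bystander. Origin: centre of its underside
- jaw_a (a joint): Hinge angle of the clip's jaw on its +y side, rad: 0 shut, grows as it opens, about 0.12 to 0.15 while the bar passes the lips, near 0 again once clipped.
- jaw_b (a joint): The same for the jaw on the clip's -y side.
Things that resemble listed ones, but are neither listed nor needed, are in the scene too. What is meant by the clip is not orange or turquoise, and is the smaller of those in its own colour.

How it is judged:
By the outcome, as a careful person would: the job done as asked, in the order asked, and still so for the second after the job is handed in, while the arm keeps its last pose, push and grip.
It also fails if it takes over 58 s, if anything falls off the work surface, if the arm or the gripper's body presses on something with over 40 N, if the wrist force passes 120 N, or if a joint passes its speed limit or range.

ROBOT

A 6-joint arm with a two-finger parallel gripper is mounted at the origin on a cart in front of the work surface, level with it; the furniture and walls round the work are solid. World frame = base frame: x ahead of the robot, y to its left, z up, the work surface at z = 0. Lengths are in m, angles in rad, forces in N, time in s.
With the tool pointing down it reaches from about 0.3 to 0.775 m from the base axis. Payload 14.6 kg.
Tool frame: the origin (TCP) lies at the very end of the fingers, on their centre line; the grasp point (between the pads) lies 19 mm behind it; z points along the fingers, y is the line along which they close (so a half turn about z gives the same grasp; the last joint's range is limited). The gripper opens to 94 mm and grips with 3 to 60 N. Pads are 16 mm wide; open, the fingers measure 119 mm over their backs; the gripper's body (75 mm by 177 mm) begins 78 mm behind the grasp point.
Start: joints at [1.143, 0.3, 1.521, -0, 1.321, -0.067], TCP at [0.194, 0.515, 0.205] pointing down, gripper open.
Joint ranges: [-3.03, 3.03], [-0.79, 2.21], [0.23, 2.52], [-1.04, 4.18], [0, 3.07], [-2.55, 2.55]. Speed limits (rad/s): [2.22, 2.22, 2.57, 3.14, 3.14, 3.14].

INTERFACE

Orientations are given as [roll, pitch, yaw] about the fixed x, y, z axes, in that order (R = Rz(yaw) Ry(pitch) Rx(roll)).
In Python, from station import ctrl, camera, camera_info, finder gives the robot as it stands.
- The arm moves only by the tool carry_out, never from a script. Its argument "motion" is a list of rows, each a list of 2 entries, a list of its own where there are three numbers: the shift along the tool's x, y, z as a fraction of full scale, then the turn about the tool's z as a fraction of full scale. A call has 1 to 12 rows; each row is the pose to reach, as a shift and turn from the pose commanded when the call began, along the tool's axes at that moment, turning the shorter way round; what a row does not reach only later rows make up. Full scale, the value 1, is 200 mm for a shift and 360 degrees for a turn. A row lasts 1/10 s, in which the tool goes at most 50 mm and 8.59 degrees, less where a joint would pass 70% of its speed; a pose out of reach is approached as far as the arm can. A call with a number of a shift or a turn outside -1 to 1 is refused whole. A call with a gripper value outside its range is refused whole. "hand" is the closure, from -1 (fully open) to 1 (shut), set as the call begins (left out, the last holds). The fingers move at their own pace and stop on an object; "force" is the grip in N (left out, the last holds). Time passes only in rows, so rows that repeat a pose let the fingers close. It gives the time, the measured TCP pose, the force, the opening and the grip force at its end, in the units of the state.
- ctrl.get_obs(): the state, without advancing time (a new reading comes with each control period).
- camera(name): name is "scene" or "top" or "wrist"; returns (picture, depth): 480x640x3 uint8, blue, green, red; 480x640 float32, m along the optical axis (not along the pixel's ray), 0 where there is no reading.
- camera_info(name): a dict with "camera_matrix" (3x3 intrinsics, pixels), "dist_coeffs" ([k1, k2, p1, p2, k3] as OpenCV has them; the pictures are not rectified), "origin" and "attitude" of the camera in the world. Camera axes: x right, y down, z forward; pixel columns grow to the right and rows downward; lengths in m; the calibration is good to about 2 mm. A picture is of the moment at which its call begins: read the wrist's pose just before it. camera_info takes no time and is no camera call; for the wrist camera it gives the pose at the moment of the call.
- ctrl.hand_in(): hands the job in; it is judged then, once.
Trained networks look in the newest picture that a camera, given by its name, has taken for a name from the list of things; names that differ only in an ending like _2 or _b are one class to them, and where a whole thing is asked for, a point or a joint stands for the part that bears it (a point fixed in the world has none). Each returns a list of dicts, best first, with "conf" (0 to 1); they miss things now and then, are a little off and sometimes report something else, mostly with a low value. They report only what shows in the picture. A call takes as long as a camera call. They do not tell look-alikes from the thing itself.
- finder.boxes_of(camera, query): "location" ([column, row] in pixels, amid what is visible of it).
- finder.cut_out(camera, query): "mask" (480x640 bool, what is visible of it) and "location" ([column, row] in pixels, amid what is visible of it).
- finder.pinpoint(camera, query): "location" ([column, row] in pixels: a listed point, or the origin of a listed thing).
The state is a dict: "time_s": time; "qpos": joint angles; "joint_vel": joint speeds; "tau": joint torques, N m; "ee_pos": TCP position; "eef_rot": TCP orientation; "force": force on the tool from outside, world axes, zero at the start; "moment": the same for the moment, N m; "grip_width": finger opening in m; "grip_force": force on a finger pad.
Only numpy, scipy, OpenCV 4.12 (cv2) and the standard library are available. Lean on these libraries where they do the work, as an engineer would, in place of code of your own. Each camera call takes 0.05 s, during which the arm holds its last target. There are 200 camera calls.

## Working session

There is one attempt and no reset: what is moved stays moved. The work goes in short steps, Python scripts to look and compute and a tool call to move; the robot and the scene stay as the last step left them, time stands still between calls to the robot, and variables do not carry over. Pictures are saved under pics/ and viewed, at most 10 in all, crops included, and the job is handed in when it is done.

Besides the shell and the picture viewer there is one more tool, called after "Request:" as a command line: name --argument value ..., lists and objects as JSON in quotes. carry_out: Moves the arm, as the interface text tells. Its arguments: {"type":"object","properties":{"motion":{"type":"array","items":{"type":"array"}},"hand":{"type":"number"},"force":{"type":"number"}},"required":["motion"]}

```bash
ls; mkdir -p pics; cat > h.py <<'E'
import numpy as np, cv2
from station import ctrl, camera, camera_info, finder
from scipy.spatial.transform import Rotation as R
def cam(name):
    i=camera_info(name); p,d=camera(name); return p,d,i
def att(i):
    a=np.array(i["attitude"],float)
    return a if a.shape==(3,3) else R.from_euler('xyz',a).as_matrix() if a.size==3 else a
def ray(i,uv):
    n=cv2.undistortPoints(np.array(uv,float).reshape(-1,1,2),np.array(i["camera_matrix"],float),np.array(i["dist_coeffs"],float)).reshape(-1,2)
    return np.c_[n,np.ones(len(n))]@att(i).T
def at_z(i,uv,z):
    r=ray(i,uv);o=np.array(i["origin"]);return o+r*((z-o[2])/r[:,2:3])
def cloud(i,d,m):
    v,u=np.nonzero(m&(d>0)); return np.array(i["origin"])+ray(i,np.c_[u,v])*d[v,u][:,None]
E
python3 - <<'E'
from h import *
for n in ("top","scene"):
    p,d,i=cam(n); cv2.imwrite(f"pics/{n}1.png",p); print(n,i["origin"],i["attitude"],i["camera_matrix"])
    np.savez(f"{n}1.npz",p=p,d=d)
    for q in ("clip","grip","plate","bar","fixture","pin_tips","clamp_jig","bin","bottle","tin"):
        r=finder.pinpoint(n,q); print(q,[(np.round(x["location"]).tolist(),round(x["conf"],2)) for x in r[:4]])
print(ctrl.get_obs())
E
```

```text
pics
top [0.23090191 0.25245037 1.49337812] [-2.93125383 -0.00706931 -1.52706815] [[536.38213892   0.         323.98573178]
 [  0.         536.38213892 236.88181128]
 [  0.           0.           1.        ]]
clip [([270.0, 189.0], 0.94), ([162.0, 268.0], 0.87), ([317.0, 279.0], 0.83), ([190.0, 237.0], 0.54)]
grip [([267.0, 176.0], 0.84), ([178.0, 229.0], 0.67), ([150.0, 260.0], 0.65), ([322.0, 274.0], 0.64)]
plate [([333.0, 213.0], 0.93), ([430.0, 304.0], 0.21)]
bar [([335.0, 210.0], 0.68)]
fixture [([479.0, 274.0], 0.62)]
pin_tips [([484.0, 272.0], 0.96)]
clamp_jig []
bin [([411.0, 211.0], 0.78)]
bottle [([459.0, 204.0], 0.6), ([319.0, 276.0], 0.59)]
tin [([433.0, 304.0], 0.74)]
scene [-0.02393208  1.37415006  0.79281911] [-2.08993861  0.00283268 -2.67496928] [[467.54215733   0.         315.64998574]
 [  0.         467.54215733 234.81981028]
 [  0.           0.           1.        ]]
clip [([252.0, 329.0], 0.93), ([253.0, 273.0], 0.75), ([268.0, 361.0], 0.7), ([350.0, 266.0], 0.68)]
grip [([350.0, 245.0], 0.95), ([269.0, 325.0], 0.82), ([249.0, 307.0], 0.76), ([244.0, 239.0], 0.7)]
[... 315 characters left out ...]
.0], 0.4)]
{'time_s': 1.1, 'qpos': array([ 1.14339454e+00,  2.99877663e-01,  1.52098421e+00, -1.90131319e-05,
        1.32069597e+00, -6.65947971e-02]), 'joint_vel': array([-1.28508317e-03, -7.86709138e-04,  3.66211700e-04, -3.51611651e-05,
       -2.84762565e-03, -9.17697527e-05]), 'tau': array([ 1.18122080e-03, -5.31677270e+01, -3.52909791e+01,  7.09179556e-02,
        2.13262893e-02,  7.31138857e-05]), 'ee_pos': array([0.19417005, 0.51458307, 0.20546453]), 'eef_rot': array([3.14155915e+00, 2.06972949e-05, 2.78079036e+00]), 'force': array([-0.88892555,  0.66249129,  0.577065  ]), 'moment': array([ 0.00986545,  0.02211061, -0.01961345]), 'grip_force': 0.0, 'grip_width': 0.09414181098843763}
```

View pics/top1.png

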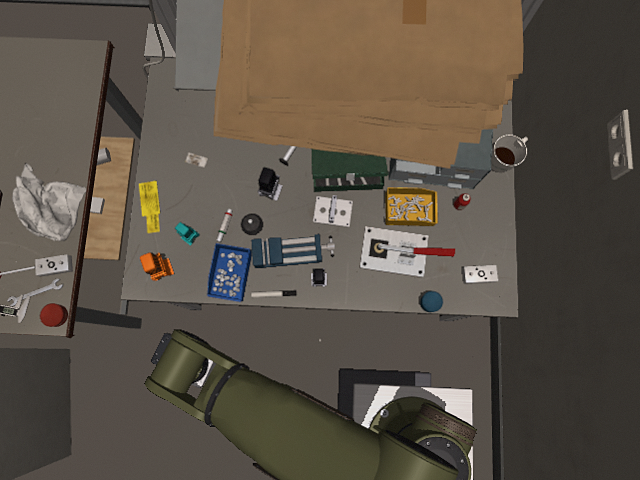

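View pics/scene1.png

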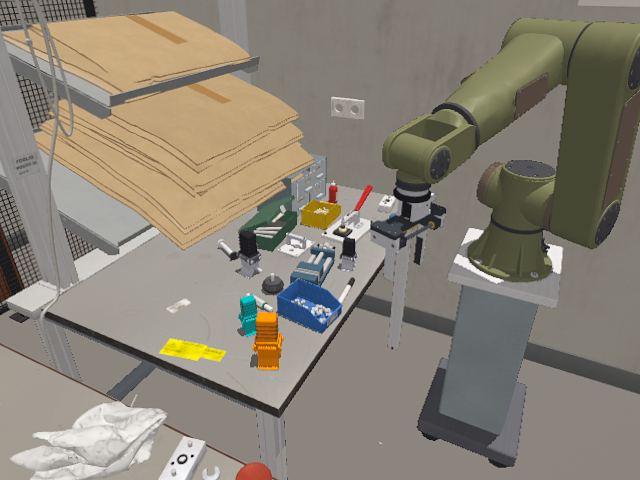

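The top view shows two black clips, a larger one at about (268,182) and a smaller one at (319,277). The smaller one is the clip. The plate is at (333,211), the fixture at (480,273), the jig at (393,250), the bin at (411,207), the bottle at (462,200) and the tin at (431,300). Stacked sheets on a shelf overhang the far side.

```bash
python3 - <<'E'
from h import *
n="top";i=camera_info(n);z=np.load("top1.npz");d=z["d"];p=z["p"]
uu,vv=np.meshgrid(range(640),range(480))
def reg(c,w,zmin=0.005,zmax=0.3):
    m=(abs(uu-c[0])<w)&(abs(vv-c[1])<w); P=cloud(i,d,m);P=P[(P[:,2]>zmin)&(P[:,2]<zmax)]
    return P
for nm,c,w in [("small",(319,277),13),("big",(268,182),18),("plate",(333,211),24),("fixt",(480,273),19),("jig",(405,250),52),("bin",(411,207),28),("bottle",(462,200),11),("tin",(431,300),13)]:
    P=reg(c,w,0.006); rc=cv2.minAreaRect((P[:,:2]*1000).astype(np.float32)); print(nm,len(P),np.round(P.min(0),3),np.round(P.max(0),3),np.round(rc[0],1),np.round(rc[1],1),round(rc[2],1))
# shelf
m=(uu>220)&(uu<525)&(vv<185); P=cloud(i,d,m);P=P[P[:,2]>0.12]
for y0 in np.arange(-0.3,0.6,0.1):
    Q=P[abs(P[:,1]-y0)<0.05]
    if len(Q): k=Q[:,0].argmin(); print("y",round(y0,2),"xmin",Q[k].round(3), "zrange",np.percentile(Q[:,2],[1,50,99]).round(3))
m=(uu>310)&(uu<500)&(vv>140)&(vv<190);P=cloud(i,d,m);P=P[(P[:,2]>.03)&(P[:,2]<.35)];print("green/grey",P.min(0).round(3),P.max(0).round(3))
m=(uu>140)&(uu<510)&(vv>230)&(vv<300);P=cloud(i,d,m);print("bench z",np.median(P[abs(P[:,2])<.02,2]))
crop=np.hstack([cv2.resize(p[y-30:y+30,x-30:x+30],(390,390),interpolation=2) for x,y in [(333,211),(480,273)]]);cv2.imwrite("pics/crop1.png",crop)
E
```

```text
small 233 [0.4   0.231 0.006] [0.466 0.297 0.107] [432.7 264. ] [65.8 66.2] 89.9
big 493 [0.646 0.373 0.006] [0.757 0.474 0.143] [700.7 424.6] [109.7  98.3] 3.3
plate 838 [0.546 0.166 0.006] [0.694 0.299 0.055] [619.8 232.4] [141.4 133.4] 3.2
fixt 621 [ 0.413 -0.234  0.006] [ 0.515 -0.132  0.045] [ 462.9 -181.5] [100.5 102.8] 86.0
jig 4308 [ 0.374 -0.119  0.006] [0.673 0.17  0.127] [523.7  24.2] [297.2 290.2] 0.9
bin 1556 [ 0.563 -0.068  0.006] [0.727 0.088 0.117] [644.8  10.1] [156.  164.3] 89.9
bottle 215 [ 0.645 -0.166  0.006] [ 0.704 -0.108  0.097] [ 674.5 -137.1] [57.9 58.9] 89.7
tin 396 [ 0.349 -0.075  0.006] [ 0.418 -0.014  0.052] [384.4 -43.9] [57.4 71.9] 84.5
y -0.3 xmin [ 1.094 -0.251  0.223] zrange [0.205 0.213 0.223]
y -0.2 xmin [ 0.711 -0.168  0.137] zrange [0.139 0.321 0.387]
y -0.1 xmin [ 0.708 -0.052  0.186] zrange [0.136 0.353 0.413]
y 0.0 xmin [ 0.694 -0.036  0.128] zrange [0.137 0.345 0.412]
y 0.1 xmin [0.701 0.057 0.128] zrange [0.148 0.349 0.413]
y 0.2 xmin [0.697 0.239 0.122] zrange [0.137 0.352 0.411]
y 0.3 xmin [0.75  0.253 0.182] zrange [0.132 0.356 0.411]
y 0.4 xmin [0.658 0.413 0.131] zrange [0.13  0.358 0.411]
y 0.5 xmin [0.773 0.46  0.182] zrange [0.131 0.254 0.385]
green/grey [ 0.681 -0.24   0.03 ] [0.835 0.304 0.224]
bench z 0.0011694519779309465
```

```bash
python3 - <<'E'
from h import *
o=ctrl.get_obs(); Rt=R.from_euler('xyz',o["eef_rot"]).as_matrix(); print(Rt.round(3))
iw=camera_info("wrist"); print(iw["origin"],iw["attitude"],iw["camera_matrix"]); 
print("cam in tool",(Rt.T@(np.array(iw["origin"])-o["ee_pos"])).round(3),(Rt.T@att(iw)).round(2))
E
```

```text
[[-0.936  0.353  0.   ]
 [ 0.353  0.936  0.   ]
 [-0.     0.    -1.   ]]
[0.11536228 0.54285744 0.38437173] [2.85570936e+00 5.44833920e-04 1.20886404e+00] [[351.31239789   0.         321.41110603]
 [  0.         351.31239789 237.77876179]
 [  0.           0.           1.        ]]
cam in tool [ 0.084 -0.001 -0.179] [[-0.   -0.96 -0.28]
 [ 1.   -0.   -0.  ]
 [ 0.   -0.28  0.96]]
```

View pics/crop1.png

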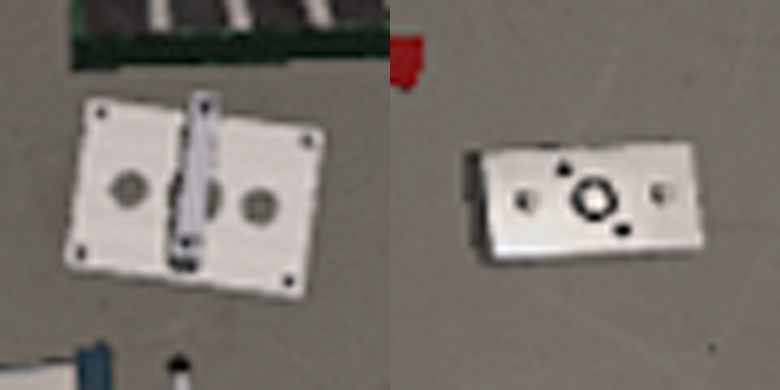

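```bash
python3 - <<'E'
from h import *
i=camera_info("top");z=np.load("top1.npz");d=z["d"];p=z["p"];
m=np.ones(d.shape,bool);m[:,:]=True
P=cloud(i,d,m)
hv=P[(P[:,2]>0.2)&(P[:,2]<0.6)&(P[:,0]>0.5)]
for y0 in np.arange(-.2,.51,.1):
    Q=hv[abs(hv[:,1]-y0)<.05]; print(round(y0,1),np.percentile(Q[:,0],[0,1,5]).round(3), Q[Q[:,0].argmin()].round(3))
g=lambda lo,hi,x0,x1,y0,y1:P[(P[:,2]>lo)&(P[:,2]<hi)&(P[:,0]>x0)&(P[:,0]<x1)&(P[:,1]>y0)&(P[:,1]<y1)]
for nm,Q in [("smallgrip top",g(.095,.112,.38,.48,.22,.31)),("plate top",g(.0055,.0115,.54,.68,.165,.30)),("bar top",g(.04,.055,.54,.68,.165,.3)),("fixtop",g(.024,.032,.41,.52,-.24,-.13)),("pins",g(.036,.046,.41,.52,-.24,-.13))]:
    rc=cv2.minAreaRect((Q[:,:2]*1000).astype(np.float32));print(nm,len(Q),Q.mean(0).round(4),np.round(rc[0],1),np.round(rc[1],1),round(rc[2],1))
for q,zz in (("bar",.04),("plate",0),("pin_tips",.04),("fixture",0),("grip",.08),("clip",0)):
    for c in ("top","scene"):
        camera(c)
        for r in finder.pinpoint(c,q)[:4]: print(c,q,at_z(camera_info(c),r["location"],zz).round(3),round(r["conf"],2))
E
```

```text
-0.2 [0.823 0.843 0.859] [ 0.823 -0.153  0.319]
-0.1 [0.722 0.746 0.783] [ 0.722 -0.054  0.2  ]
0.0 [0.723 0.737 0.753] [ 0.723 -0.029  0.201]
0.1 [0.735 0.751 0.766] [0.735 0.076 0.2  ]
0.2 [0.753 0.766 0.782] [0.753 0.187 0.201]
0.3 [0.77  0.784 0.798] [0.77  0.251 0.201]
0.4 [0.78  0.796 0.803] [0.78  0.414 0.203]
0.5 [0.793 0.804 0.814] [0.793 0.459 0.2  ]
smallgrip top 113 [0.4287 0.2669 0.1003] [428.6 267. ] [32.4 21. ] 2.5
plate top 559 [0.6239 0.2352 0.0082] [610.3 232.6] [139.4 134.5] 0.1
bar top 125 [0.613  0.2424 0.0459] [601.3 254. ] [ 42.2 127.9] 81.2
fixtop 405 [ 0.4615 -0.1807  0.0281] [ 461.6 -180.4] [45.4 91.1] 3.1
pins 23 [ 0.4618 -0.1771  0.0394] [ 468.5 -174.5] [24.1 73.8] 6.5
top bar [[0.615 0.232 0.04 ]] 0.74
scene bar [[0.613 0.255 0.04 ]] 0.98
top plate [[0.624 0.236 0.   ]] 0.88
scene plate [[0.613 0.237 0.   ]] 0.79
scene plate [[0.425 0.265 0.   ]] 0.5
top pin_tips [[ 0.465 -0.18   0.04 ]] 0.67
scene pin_tips [[ 0.451 -0.161  0.04 ]] 0.56
scene pin_tips [[0.579 0.314 0.04 ]] 0.38
top fixture [[ 0.462 -0.188  0.   ]] 0.55
scene fixture [[ 0.465 -0.184  0.   ]] 0.78
top grip [[0.683 0.411 0.08 ]] 0.94
top grip [[0.534 0.641 0.08 ]] 0.84
top grip [[0.419 0.264 0.08 ]] 0.74
top grip [[0.437 0.716 0.08 ]] 0.6
scene grip [[0.452 0.679 0.08 ]] 0.91
scene grip [[0.426 0.269 0.08 ]] 0.84
scene grip [[0.715 0.384 0.08 ]] 0.76
scene grip [[0.535 0.642 0.08 ]] 0.73
top clip [[0.529 0.644 0.   ]] 0.82
top clip [[0.437 0.709 0.   ]] 0.8
top clip [[0.434 0.268 0.   ]] 0.78
top clip [[0.679 0.418 0.   ]] 0.73
scene clip [[0.436 0.261 0.   ]] 0.88
scene clip [[0.44  0.722 0.   ]] 0.73
scene clip [[0.535 0.631 0.   ]] 0.69
scene clip [[0.669 0.43  0.   ]] 0.67
```

```bash
cat >> h.py <<'E'
def go(pos,yaw=None,o=None):
    o=o or ctrl.get_obs(); Rt=R.from_euler('xyz',o["eef_rot"]).as_matrix()
    s=Rt.T@(np.array(pos)-o["ee_pos"])/0.2
    t=0 if yaw is None else -((yaw-o["eef_rot"][2]+np.pi)%(2*np.pi)-np.pi)/(2*np.pi)
    print("shift",s.round(4),"turn",round(t,4))
E
python3 -c "
from h import *
go((.48,.26,.26),np.radians(182.5))"
```

```text
shift [-1.7866 -0.6866 -0.2727] turn -0.0644
```

Request:
carry_out --motion '[[[-0.2,-0.08,-0.2],0],[[-0.45,-0.17,-0.27],0],[[-0.67,-0.26,-0.27],0],[[-0.9,-0.34,-0.27],0]]' --hand -1

```text
time_s: 2.7
ee_pos: [0.3332, 0.3917, 0.2603]
eef_rot: [3.14, 0.001, 2.782]
force: [0.5, 1.0, 0.3]
grip_width: 0.0943
grip_force: 0.0
```

Request:
carry_out --motion '[[[-0.22,-0.09,0],-0.022],[[-0.45,-0.17,0],-0.044],[[-0.67,-0.26,0],-0.0644],[[-0.887,-0.347,0],-0.0644],[[-0.887,-0.347,0],-0.0644],[[-0.887,-0.347,0],-0.0644]]'

```text
time_s: 3.3
ee_pos: [0.474, 0.2647, 0.2591]
eef_rot: [-3.142, -0.001, -3.1]
force: [0.0, -0.2, -0.4]
grip_width: 0.0943
grip_force: 0.0
```

```bash
python3 - <<'E'
from h import *
print(ctrl.get_obs()["ee_pos"],ctrl.get_obs()["eef_rot"])
p,d,i=cam("wrist");cv2.imwrite("pics/w1.png",p);np.savez("w1.npz",p=p,d=d)
import pickle;pickle.dump(i,open("w1.pkl","wb"))
for q,z in (("clip",0),("grip",.08),("plate",0),("bar",.04)):
    for r in finder.pinpoint("wrist",q)[:3]: print(q,np.round(r["location"]),round(r["conf"],2),at_z(i,r["location"],z).round(4))
P=cloud(i,d,np.ones(d.shape,bool))
g=lambda lo,hi,x0,x1,y0,y1:P[(P[:,2]>lo)&(P[:,2]<hi)&(P[:,0]>x0)&(P[:,0]<x1)&(P[:,1]>y0)&(P[:,1]<y1)]
for nm,Q in [("smallgrip top",g(.095,.112,.38,.48,.22,.31)),("plate top",g(.005,.012,.54,.68,.165,.30)),("bar top",g(.04,.055,.54,.68,.165,.3))]:
    rc=cv2.minAreaRect((Q[:,:2]*1000).astype(np.float32));print(nm,len(Q),Q.mean(0).round(4),np.round(rc[0],1),np.round(rc[1],1),round(rc[2],1))
E
```

```text
[0.47396779 0.264693   0.25909315] [-3.14156376e+00 -5.16985445e-04 -3.10004194e+00]
clip [593. 263.] 0.71 [[0.5387 0.6336 0.    ]]
clip [324. 167.] 0.65 [[0.4277 0.2655 0.    ]]
clip [426. 346.] 0.64 [[ 0.6734  0.422  -0.    ]]
grip [450. 404.] 0.83 [[0.7047 0.4334 0.08  ]]
grip [328. 174.] 0.62 [[0.4278 0.268  0.08  ]]
plate [296. 308.] 0.56 [[0.6211 0.2351 0.    ]]
bar [296. 322.] 0.73 [[0.6188 0.2373 0.04  ]]
smallgrip top 871 [0.4252 0.2669 0.1   ] [425.7 266.7] [33.6 23.9] 3.1
plate top 3201 [0.6209 0.2361 0.0076] [630. 240.] [114.  91.] 84.5
bar top 582 [0.6125 0.2414 0.0456] [611.2 257.2] [140.6  63.3] 3.1
```

View pics/w1.png

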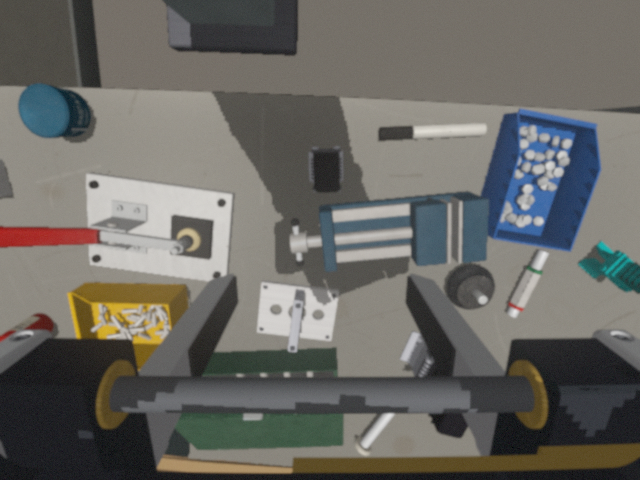

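The clip's black grip shows at pixel (326,170) and the plate at (297,312), with its bar at (297,322). The vise lies behind the clip but clear of the fingers. Next I'll measure plate yaw and the approach move.

```bash
python3 - <<'E'
from h import *
import pickle
i=pickle.load(open("w1.pkl","rb"));z=np.load("w1.npz");p=z["p"]
def fit(p,i,c,w,zt,thr):
    g=cv2.cvtColor(p,cv2.COLOR_BGR2GRAY).copy(); m=np.zeros_like(g); x,y=c; s=np.s_[y-w:y+w,x-w:x+w]; m[s]=g[s]>thr
    n,l,st,_=cv2.connectedComponentsWithStats(m); k=1+st[1:,4].argmax(); v,u=np.nonzero(l==k)
    Q=at_z(i,np.c_[u,v],zt)[:,:2]*1000; rc=cv2.minAreaRect(Q.astype(np.float32)); print(thr,len(Q),np.round(rc[0],1),np.round(rc[1],1),round(rc[2],1))
g=cv2.cvtColor(p,cv2.COLOR_BGR2GRAY);print(g[300,262:275],g[300,245:258])
for t in (150,170,190): fit(p,i,(297,312),48,.008,t)
# holes
hs=[]
s=g[280:345,250:345]
c=np.array([[277,310],[318,314]])
ref=[]
for (u,v) in c:
    b=(g[v-9:v+10,u-9:u+10]<140).astype(np.uint8); n,l,st,ce=cv2.connectedComponentsWithStats(b); k=1+np.argmin([np.hypot(*(x-9)) for x in ce[1:]]); ref.append(ce[k]+[u-9,v-9]); print(st[k])
W=at_z(i,np.array(ref),.008);print(np.round(ref,1),W.round(4),W.mean(0).round(4)); dd=W[1]-W[0];print(np.hypot(*dd[:2]),"plate yaw deg",np.degrees(np.arctan2(*-dd[:2][::-1]))-90)
go((.4255,.2667,.14),np.radians(183))
E
```

```text
[210 210 209 211 210 209 210 210 209 209 210 209 208] [139 141 138 138 137 140 137 135 137 140 140 136 137]
150 3562 [634.  234.9] [106.9 100.8] 84.6
170 3131 [631.7 235. ] [104.9  94.4] 84.5
190 1444 [626.2 209.8] [51.4 86.1] 84.5
[ 3  6  9  7 48]
[ 4  6 10  8 53]
[[275.2 309.7]
 [317.6 314.8]] [[0.6204 0.2066 0.008 ]
 [0.6257 0.2646 0.008 ]] [0.6231 0.2356 0.008 ]
0.05824021030317433 plate yaw deg -185.22801526968055
shift [0.2363 0.0126 0.5977] turn -0.0011
```

Request:
carry_out --motion '[[[0.12,0.006,0.2],-0.001],[[0.236,0.013,0.4],-0.001],[[0.236,0.013,0.6],-0.001],[[0.236,0.013,0.7],-0.001],[[0.236,0.013,0.75],-0.001],[[0.236,0.013,0.75],-0.001],[[0.236,0.013,0.75],-0.001]]'

```text
time_s: 4.25
ee_pos: [0.4267, 0.2664, 0.1104]
eef_rot: [3.141, 0.001, -3.091]
force: [0.8, 0.1, -0.5]
grip_width: 0.0937
grip_force: 0.0
```

```bash
python3 - <<'E'
from h import *
o=ctrl.get_obs();print(o["ee_pos"],o["eef_rot"])
p,d,i=cam("wrist")
P=cloud(i,d,np.ones(d.shape,bool));Q=P[(P[:,2]>.095)&(P[:,2]<.108)&(abs(P[:,0]-.426)<.03)&(abs(P[:,1]-.267)<.025)]
rc=cv2.minAreaRect((Q[:,:2]*1000).astype(np.float32));print(len(Q),Q.mean(0).round(4),np.round(rc[0],1),np.round(rc[1],1),round(rc[2],1))
go((.4255,.2667,.061),np.radians(183))
E
```

```text
[0.42666664 0.2663806  0.11044386] [ 3.14100290e+00  1.30341299e-03 -3.09110144e+00]
2108 [0.4241 0.2666 0.1   ] [425.4 266.5] [33.2 23.4] 3.9
shift [0.007  0.0019 0.2482] turn -0.0003
```

Request:
carry_out --motion '[[[0.007,0,0.12],-0.002],[[0.007,0,0.247],-0.002],[[0.007,0,0.247],-0.002],[[0.007,0,0.247],-0.002],[[0.007,0,0.247],-0.002]]'

```text
time_s: 4.8
ee_pos: [0.4257, 0.2662, 0.0616]
eef_rot: [3.141, 0.002, -3.079]
force: [-0.6, -0.2, 0.4]
grip_width: 0.0941
grip_force: 0.0
```

Request:
carry_out --motion '[[[0,0,0],0],[[0,0,0],0],[[0,0,0],0],[[0,0,0],0],[[0,0,0],0],[[0,0,0],0],[[0,0,0],0],[[0,0,0],0],[[0,0,0],0],[[0,0,0],0]]' --hand 1 --force 45

```text
time_s: 5.8
ee_pos: [0.4248, 0.2658, 0.0599]
eef_rot: [-3.141, -0.0, -3.079]
force: [0.4, 0.4, -1.1]
grip_width: 0.0237
grip_force: 45.0
```

```bash
python3 -c "
from h import *
o=ctrl.get_obs();print(o)
go((.623,.2356,.2),np.radians(180-5.2))"
```

```text
{'time_s': 5.8, 'qpos': array([ 4.85988182e-01,  3.69980755e-01,  1.80015479e+00, -1.22382664e-05,
        9.71686085e-01, -1.14752350e+00]), 'joint_vel': array([-8.21695032e-06,  2.14323197e-04,  2.71459976e-03,  2.40140490e-06,
       -8.80689334e-05, -8.42167463e-04]), 'tau': array([ 1.26839743e-02, -5.14882600e+01, -2.94070798e+01,  2.04236212e-02,
        6.27211039e-02, -2.85414117e-04]), 'ee_pos': array([0.42480137, 0.26578921, 0.05985634]), 'eef_rot': array([-3.14148939e+00, -2.04618190e-04, -3.07887040e+00]), 'force': array([ 0.44032229,  0.40121222, -1.13768621]), 'moment': array([-0.01012846,  0.0340137 ,  0.01956384]), 'grip_force': 44.99957084655762, 'grip_width': 0.02368792663537235}
shift [-0.9794 -0.2128 -0.7009] turn 0.0244
```

Request:
carry_out --motion '[[[0,0,-0.12],0],[[0,0,-0.35],0],[[0,0,-0.6],0],[[-0.2,-0.04,-0.7],0.006],[[-0.42,-0.09,-0.7],0.012],[[-0.65,-0.14,-0.7],0.018],[[-0.85,-0.18,-0.7],0.0244],[[-0.979,-0.213,-0.7],0.0244],[[-0.979,-0.213,-0.7],0.0244],[[-0.979,-0.213,-0.7],0.0244],[[-0.979,-0.213,-0.7],0.0244]]'

```text
time_s: 6.9
ee_pos: [0.6222, 0.2359, 0.1999]
eef_rot: [-3.142, -0.0, 3.052]
force: [0.3, 0.7, -1.6]
grip_width: 0.0237
grip_force: 45.0
```

```bash
python3 - <<'E'
from h import *
o=ctrl.get_obs();print(o["ee_pos"],o["eef_rot"],o["force"],o["grip_width"],o["qpos"])
p,d,i=cam("wrist");cv2.imwrite("pics/w2.png",p);np.savez("w2.npz",p=p,d=d)
import pickle;pickle.dump(i,open("w2.pkl","wb"))
for q,z in (("plate",0),("bar",.04)):
    for r in finder.pinpoint("wrist",q)[:2]: print(q,np.round(r["location"]),round(r["conf"],2),at_z(i,r["location"],z).round(4))
E
```

```text
[0.62221037 0.23590025 0.19993542] [-3.14151929e+00 -4.54752698e-04  3.05153525e+00] [ 0.30593397  0.66408636 -1.57959338] 0.02370307534305183 [ 3.07314781e-01  5.68493104e-01  1.15412378e+00  1.09594521e-04
  1.41942348e+00 -1.17344071e+00]
plate [321. 213.] 0.68 [[0.6209 0.2344 0.    ]]
bar [324. 219.] 0.75 [[0.6186 0.2377 0.04  ]]
bar [319. 312.] 0.29 [[0.7204 0.2231 0.04  ]]
```

View pics/w2.png

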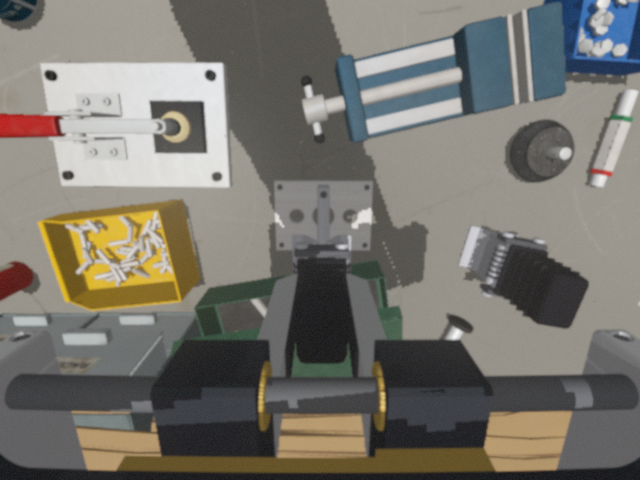

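```bash
python3 - <<'E'
from h import *
import pickle
i=pickle.load(open("w2.pkl","rb"));z=np.load("w2.npz");p=z["p"];g=cv2.cvtColor(p,cv2.COLOR_BGR2GRAY)
ref=[]
for u,v in ((296,216),(350,216)):
    s=g[v-11:v+12,u-11:u+12]; t=(float(s[11,11])+np.median(s))/2
    n,l,st,ce=cv2.connectedComponentsWithStats((s<t).astype(np.uint8)); k=l[11,11]; ref.append(ce[k]+[u-11,v-11]); print(st[k],t)
W=at_z(i,np.array(ref),.008);dd=W[1]-W[0];print(W.round(4),W.mean(0).round(4),np.hypot(*dd[:2]),np.degrees(np.arctan2(dd[1],dd[0]))-90)
# grip top footprint in held clip
d=z["d"];P=cloud(i,d,np.ones(d.shape,bool));Q=P[(P[:,2]>.232)&(P[:,2]<.247)&(abs(P[:,0]-.622)<.03)&(abs(P[:,1]-.236)<.012)]
print(len(Q),Q.mean(0),np.percentile(Q,[2,98],axis=0))
B=P[(P[:,2]>.043)&(P[:,2]<.05)&(abs(P[:,0]-.6)<.06)&(abs(P[:,1]-.236)<.03)];print("bar",len(B),B.mean(0).round(4)); 
if len(B)>20: print(np.degrees(np.arctan(np.polyfit(B[:,0],B[:,1],1)[0])))
go((.623,.2356,.09),np.radians(180-5.2))
E
```

```text
[  5   4  14  14 142] 108.5
[  3   3  15  16 150] 124.5
[[0.6195 0.2077 0.008 ]
 [0.6241 0.2634 0.008 ]] [0.6218 0.2355 0.008 ] 0.055880472831727174 -4.69836660115871
3617 [0.62053172 0.23562571 0.24000497] [[0.60654349 0.22459918 0.23363617]
 [0.6383874  0.24684967 0.24216208]]
bar 703 [0.6125 0.2372 0.0456]
-4.912988833084516
shift [-0.0029 -0.0017  0.5523] turn 0.0001
```

Request:
carry_out --motion '[[[0,0,0.2],0],[[0,0,0.4],0],[[0,0,0.48],0],[[0,0,0.5],0],[[0,0,0.5],0]]'

```text
time_s: 7.55
ee_pos: [0.6233, 0.2358, 0.1012]
eef_rot: [3.141, 0.001, 3.051]
force: [-0.3, -0.3, -1.0]
grip_width: 0.0239
grip_force: 45.0
```

Request:
carry_out --motion '[[[0,0,0.015],0],[[0,0,0.03],0],[[0,0,0.045],0],[[0,0,0.06],0],[[0,0,0.06],0]]'

```text
time_s: 8.05
ee_pos: [0.6236, 0.2357, 0.0889]
eef_rot: [3.141, 0.002, 3.051]
force: [2.4, 0.5, 0.3]
grip_width: 0.0237
grip_force: 45.0
```

Request:
carry_out --motion '[[[0,0,0.015],0],[[0,0,0.03],0],[[0,0,0.04],0],[[0,0,0.04],0]]'

```text
time_s: 8.45
ee_pos: [0.6226, 0.2355, 0.0792]
eef_rot: [-3.141, -0.001, 3.051]
force: [-0.5, -0.4, -2.7]
grip_width: 0.0239
grip_force: 45.0
```

Request:
carry_out --motion '[[[0,0,0.01],0],[[0,0,0.02],0],[[0,0,0.02],0]]'

```text
time_s: 8.75
ee_pos: [0.6228, 0.2355, 0.0754]
eef_rot: [-3.141, -0.001, 3.051]
force: [1.1, 1.0, -2.7]
grip_width: 0.0238
grip_force: 45.0
```

Request:
carry_out --motion '[[[0,0,0.008],0],[[0,0,0.012],0],[[0,0,0.012],0]]'

```text
time_s: 9.05
ee_pos: [0.6231, 0.2356, 0.0744]
eef_rot: [3.141, 0.001, 3.051]
force: [-2.9, -0.3, 7.1]
grip_width: 0.0235
grip_force: 45.0
```

Request:
carry_out --motion '[[[0,0,0.006],0],[[0,0,0.006],0],[[0,0,0.006],0]]'

```text
time_s: 9.35
ee_pos: [0.6233, 0.2356, 0.0738]
eef_rot: [3.141, 0.001, 3.051]
force: [-4.6, -1.4, 10.6]
grip_width: 0.0239
grip_force: 45.0
```

Request:
carry_out --motion '[[[0,0,0.006],0],[[0,0,0.009],0],[[0,0,0.009],0]]'

```text
time_s: 9.65
ee_pos: [0.6234, 0.2356, 0.0737]
eef_rot: [3.141, 0.002, 3.051]
force: [-10.9, -4.2, 24.8]
grip_width: 0.0238
grip_force: 45.0
```

Request:
carry_out --motion '[[[0,0,-0.02],0],[[0,0,-0.04],0],[[0,0,-0.08],0],[[0,0,-0.14],0],[[0,0,-0.2],0],[[0,0,-0.2],0],[[0,0,-0.2],0]]'

```text
time_s: 10.35
ee_pos: [0.623, 0.2356, 0.1109]
eef_rot: [3.141, 0.001, 3.051]
force: [0.9, -0.2, -4.4]
grip_width: 0.0238
grip_force: 45.0
```

```bash
python3 - <<'E'
from h import *
o=ctrl.get_obs();print(o["ee_pos"],o["eef_rot"],o["force"],o["grip_width"])
p,d,i=cam("wrist");cv2.imwrite("pics/w3.png",p);np.savez("w3.npz",p=p,d=d)
import pickle;pickle.dump(i,open("w3.pkl","wb"))
go((.623,.2356,.3)); 
E
```

```text
[0.62303635 0.23559777 0.1108725 ] [3.14138185e+00 5.33579225e-04 3.05099017e+00] [ 0.88460725 -0.16700122 -4.355279  ] 0.023769686038694737
shift [-7.000e-04  3.000e-04 -9.485e-01] turn 0
```

View pics/w3.png

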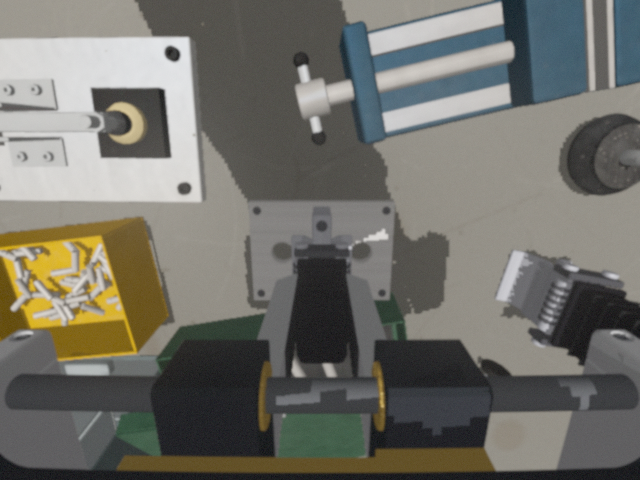

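The plate hangs from the clip: its holes are at (283,252) and (361,251), and the load rose by about 3 N. Next I raise it and carry it over.

Request:
carry_out --motion '[[[0,0,-0.1],0],[[0,0,-0.25],0],[[0,0,-0.4],0],[[0.02,-0.02,-0.56],0],[[0.05,-0.06,-0.72],0],[[0.08,-0.15,-0.8],0],[[0.12,-0.27,-0.8],0],[[0.16,-0.4,-0.8],0],[[0.2,-0.52,-0.8],0],[[0.23,-0.64,-0.8],0],[[0.25,-0.756,-0.8],0],[[0.25,-0.756,-0.8],0]]'

```text
time_s: 11.6
ee_pos: [0.559, 0.0874, 0.2704]
eef_rot: [-3.141, -0.0, 3.049]
force: [0.5, 1.1, -2.5]
grip_width: 0.0238
grip_force: 45.0
```

```bash
python3 -c "
from h import *
print(ctrl.get_obs()['ee_pos'])
go((.53,-.09,.27),np.radians(183))"
```

```text
[0.55898481 0.08738845 0.27036924]
shift [ 0.062  -0.8966  0.0024] turn -0.0231
```

Request:
carry_out --motion '[[[0,-0.1,0],-0.003],[[0.01,-0.22,0],-0.006],[[0.02,-0.34,0],-0.01],[[0.03,-0.46,0],-0.014],[[0.04,-0.58,0],-0.018],[[0.05,-0.7,0],-0.0231],[[0.062,-0.82,0],-0.0231],[[0.062,-0.897,0],-0.0231],[[0.062,-0.897,0],-0.0231],[[0.062,-0.897,0],-0.0231]]'

```text
time_s: 12.6
ee_pos: [0.5311, -0.0875, 0.2703]
eef_rot: [3.141, -0.0, -3.087]
force: [0.3, -0.0, -2.4]
grip_width: 0.0238
grip_force: 45.0
```

```bash
python3 - <<'E'
from h import *
o=ctrl.get_obs();print(o["ee_pos"],o["eef_rot"],o["force"],o["qpos"])
p,d,i=cam("wrist");cv2.imwrite("pics/w4.png",p);np.savez("w4.npz",p=p,d=d)
import pickle;pickle.dump(i,open("w4.pkl","wb"))
for q,z in (("fixture",0),("pin_tips",.04)):
    for r in finder.pinpoint("wrist",q)[:2]: print(q,np.round(r["location"]),round(r["conf"],2),at_z(i,r["location"],z).round(4))
P=cloud(i,d,np.ones(d.shape,bool))
for lo,hi in ((.024,.032),(.037,.044)):
    Q=P[(P[:,2]>lo)&(P[:,2]<hi)&(abs(P[:,0]-.462)<.05)&(abs(P[:,1]+.18)<.07)]
    rc=cv2.minAreaRect((Q[:,:2]*1000).astype(np.float32));print(len(Q),Q.mean(0).round(4),np.round(rc[0],1),np.round(rc[1],1),round(rc[2],1))
    if hi>.04:
        for s in (0,1):
            K=Q[(Q[:,1]>-.18)==s]; print(K.mean(0).round(4),len(K))
E
```

```text
[ 0.53113048 -0.08752486  0.27033272] [ 3.14117927e+00 -2.49112446e-04 -3.08732531e+00] [ 0.29870012 -0.01556268 -2.44041197] [-2.31531518e-01  2.31959171e-01  1.45632124e+00  3.28639198e-04
  1.45366780e+00 -1.85663360e+00]
fixture [250. 142.] 0.71 [[ 0.4606 -0.1805  0.    ]]
fixture [319. 250.] 0.39 [[ 0.5957 -0.0884  0.    ]]
pin_tips [243. 143.] 0.94 [[ 0.4603 -0.1806  0.04  ]]
pin_tips [369.  72.] 0.38 [[ 0.3787 -0.0457  0.04  ]]
2870 [ 0.4583 -0.18    0.0279] [ 459.  -180.3] [45.5 90.4] 5.4
85 [ 0.4589 -0.1793  0.0391] [ 458.8 -180.6] [ 7.8 65.2] 5.0
[ 0.4617 -0.209   0.0391] 41
[ 0.4562 -0.1516  0.0391] 44
```

View pics/w4.png

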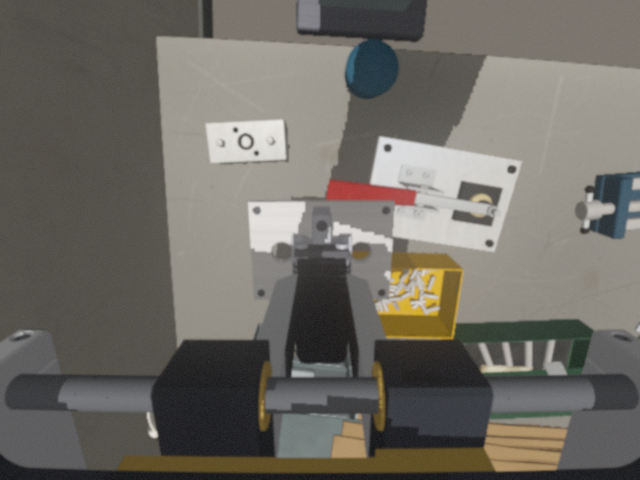

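The fixture is at (246,142) with pins at (220,143) and (270,141), and the tin is at (372,68). The plate hangs square, with holes at about (283,252) and (361,251). Next I'll measure the plate in the tool frame.

```bash
cat >> h.py <<'E'
def plate_in_tool(p,d,i,o,b=0):
    # fit plane to plate top, and corner-hole dots / outline
    Rt=R.from_euler('xyz',o["eef_rot"]).as_matrix()
    v,u=np.nonzero(d>0); P=(np.array(i["origin"])+ray(i,np.c_[u,v])*d[v,u][:,None]-o["ee_pos"])@Rt
    k=(abs(P[:,0])<.07)&(abs(P[:,1])<.07)&(abs(P[:,2]-.067)<.009); Q=P[k]
    c=np.linalg.lstsq(np.c_[Q[:,:2],np.ones(len(Q))],Q[:,2],rcond=None)[0]
    r=abs(Q[:,2]-np.c_[Q[:,:2],np.ones(len(Q))]@c)<.003; Q=Q[r]
    c=np.linalg.lstsq(np.c_[Q[:,:2],np.ones(len(Q))],Q[:,2],rcond=None)[0]
    print("plane slopes deg",np.degrees(c[:2]).round(2),"top z in tool",c[2].round(4),len(Q))
    rc=cv2.minAreaRect((Q[:,:2]*1000).astype(np.float32));print("rect",np.round(rc[0],1),np.round(rc[1],1),round(rc[2],1))
    m=np.zeros(d.shape,np.uint8); vv,uu=v[k][r],u[k][r]; m[vv,uu]=255
    return Q,m,c
E
python3 - <<'E'
from h import *
import pickle
i=pickle.load(open("w4.pkl","rb"));z=np.load("w4.npz");o=ctrl.get_obs()
Q,m,c=plate_in_tool(z["p"],z["d"],i,o)
g=cv2.cvtColor(z["p"],cv2.COLOR_BGR2GRAY)
Rt=R.from_euler('xyz',o["eef_rot"]).as_matrix()
# edges: upper edge and left/right at rows
print("x max (edge near cam) by y",[round(Q[abs(Q[:,1]-y)<.004,0].max(),4) for y in (-.045,-.03,-.015,.015,.03,.045)])
print("y min/max by x",[(round(Q[abs(Q[:,0]-x)<.003,1].min(),4),round(Q[abs(Q[:,0]-x)<.003,1].max(),4)) for x in (.03,.02,.01,0,-.01,-.02) if (abs(Q[:,0]-x)<.003).any()])
corn=np.array([[256.5,210.5],[386.5,210.5],[283,251],[361,251]])
X=at_z(i,corn,o["ee_pos"][2]-c[2]); print(((X-o["ee_pos"])@Rt).round(4))
big=cv2.resize(z["p"][190:310,235:405],(765,540),interpolation=2);cv2.imwrite("pics/c4.png",big)
E
```

```text
plane slopes deg [0.09 0.27] top z in tool 0.067 8053
rect [ 1.  -1.5] [ 76.5 104.6] 0.1
x max (edge near cam) by y [np.float64(0.0393), np.float64(0.0391), np.float64(0.0391), np.float64(0.039), np.float64(0.039), np.float64(0.039)]
y min/max by x [(np.float64(-0.0532), np.float64(0.0506)), (np.float64(-0.0537), np.float64(0.0507)), (np.float64(-0.0537), np.float64(0.0508)), (np.float64(-0.0535), np.float64(0.0505)), (np.float64(-0.0534), np.float64(0.0504)), (np.float64(-0.0533), np.float64(0.0506))]
[[ 0.0324 -0.0476  0.067 ]
 [ 0.0322  0.0452  0.0671]
 [ 0.0019 -0.0297  0.067 ]
 [ 0.0018  0.0279  0.0671]]
```

View pics/c4.png

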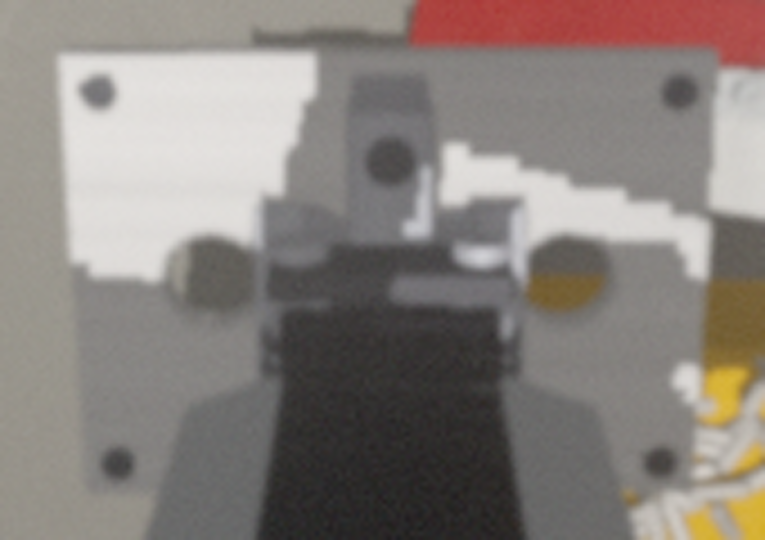

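```bash
python3 - <<'E'
from h import *
i=camera_info("top");z=np.load("top1.npz");P=cloud(i,z["d"],np.ones(z["d"].shape,bool))
H=P[(P[:,2]>.06)&(P[:,2]<.14)&(P[:,0]>.38)&(P[:,0]<.56)&(P[:,1]>-.2)&(P[:,1]<.1)];print(H[H[:,1].argsort()][[0,3,8,20,50]].round(3))
go((.4604,-.1790,.27),np.radians(185.4))
E
```

```text
[[ 0.5   -0.086  0.117]
 [ 0.504 -0.085  0.121]
 [ 0.505 -0.083  0.12 ]
 [ 0.507 -0.08   0.121]
 [ 0.492 -0.071  0.113]]
shift [ 0.3785 -0.4389  0.0025] turn -0.0062
```

Request:
carry_out --motion '[[[0.07,-0.08,0],-0.001],[[0.15,-0.17,0],-0.003],[[0.23,-0.27,0],-0.0062],[[0.31,-0.36,0],-0.0062],[[0.36,-0.42,0],-0.0062],[[0.3785,-0.439,0],-0.0062],[[0.3785,-0.439,0.1],-0.0062],[[0.3785,-0.439,0.22],-0.0062],[[0.3785,-0.439,0.33],-0.0062],[[0.3785,-0.439,0.4],-0.0062],[[0.3785,-0.439,0.4],-0.0062],[[0.3785,-0.439,0.4],-0.0062]]'

```text
time_s: 13.95
ee_pos: [0.4606, -0.1793, 0.1911]
eef_rot: [-3.142, 0.0, -3.047]
force: [-0.0, 0.3, -3.2]
grip_width: 0.024
grip_force: 45.0
```

```bash
python3 -c "
from h import *
o=ctrl.get_obs();print(o['ee_pos'],o['eef_rot'],o['qpos'])
go((.4604,-.1790,.1254),np.radians(185.4))
p,d,i=cam('wrist');plate_in_tool(p,d,i,o)"
```

```text
[ 0.46057481 -0.17934316  0.19108782] [-3.14152927e+00  2.96288834e-04 -3.04740708e+00] [-4.45498028e-01  1.88365468e-01  1.69414676e+00  1.02844670e-04
  1.25879368e+00 -2.11051147e+00]
shift [0.0008 0.0018 0.3284] turn -0.0
plane slopes deg [ 0.72 -0.64] top z in tool 0.0671 8006
rect [ 0.6 -0.4] [104.5  76.4] 90.0
```

Request:
carry_out --motion '[[[0.001,0.001,0.08],0],[[0.001,0.001,0.17],0],[[0.001,0.001,0.24],0],[[0.001,0.001,0.29],0],[[0.001,0.001,0.31],0],[[0.001,0.001,0.32],0],[[0.001,0.001,0.32],0],[[0.001,0.001,0.32],0],[[0.001,0.001,0.32],0],[[0.001,0.001,0.32],0]]'

```text
time_s: 15.0
ee_pos: [0.46, -0.1797, 0.1268]
eef_rot: [-3.141, 0.0, -3.048]
force: [-1.2, -0.5, -1.9]
grip_width: 0.0232
grip_force: 45.0
```

```bash
python3 - <<'E'
from h import *
for _ in range(3):
    o=ctrl.get_obs();p,d,i=cam('wrist');Q,m,c=plate_in_tool(p,d,i,o)
print(o['ee_pos'],o['eef_rot'],o["force"])
Rt=R.from_euler('xyz',o["eef_rot"]).as_matrix();print("plate centre world (0.6,-.4):",(o["ee_pos"]+Rt@[.0006,-.0004,.075]).round(4))
big=cv2.resize(p[190:310,235:405],(765,540),interpolation=2);cv2.imwrite("pics/w5.png",big)
pt,dt,it=cam("top");ps,ds,isc=cam("scene")
a=cv2.resize(pt[235:305,430:530],(400,280),interpolation=2);b=cv2.resize(ps[150:260,330:440],(400,400),interpolation=2)
cv2.imwrite("pics/ts5.png",np.vstack([a,b[:300]]))
P=cloud(it,dt,np.ones(dt.shape,bool));K=P[(P[:,2]>.045)&(P[:,2]<.07)&(abs(P[:,0]-.46)<.07)&(abs(P[:,1]+.18)<.08)];print(len(K))
if len(K): rc=cv2.minAreaRect((K[:,:2]*1000).astype(np.float32));print(K.mean(0).round(4),rc)
E
```

```text
plane slopes deg [ 0.7  -0.66] top z in tool 0.0671 8022
rect [ 0.5 -0.3] [ 76.5 104.7] 0.1
plane slopes deg [ 0.75 -0.66] top z in tool 0.0671 8016
rect [ 0.4 -0.3] [ 76.7 104.6] 0.1
plane slopes deg [ 0.75 -0.64] top z in tool 0.0671 8025
rect [ 0.6 -0.3] [104.5  76.5] 89.9
[ 0.45991924 -0.17966235  0.12671033] [-3.14146302e+00  1.89929813e-04 -3.04811994e+00] [ 0.27320511  0.5692334  -3.50280132]
plate centre world (0.6,-.4): [ 0.4594 -0.1801  0.0517]
338
[ 0.4504 -0.1478  0.0602] ((460.1862487792969, -162.9603271484375), (76.00728607177734, 73.05134582519531), 4.280768394470215)
```

View pics/w5.png

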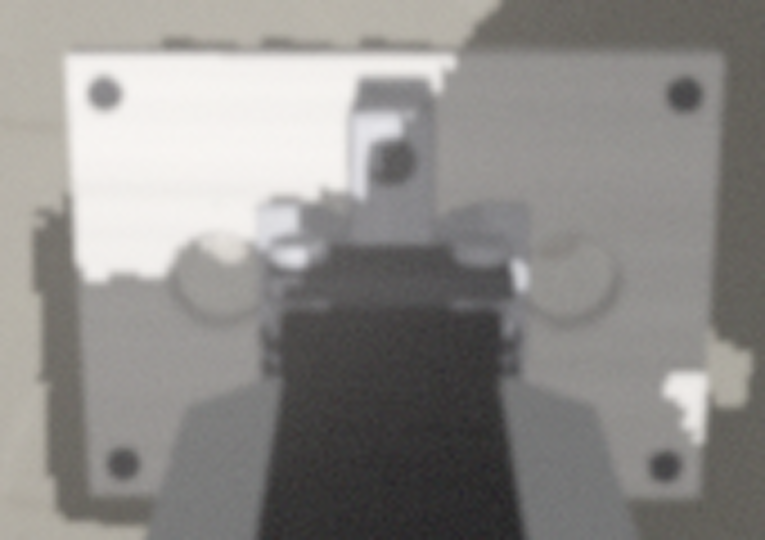

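View pics/ts5.png

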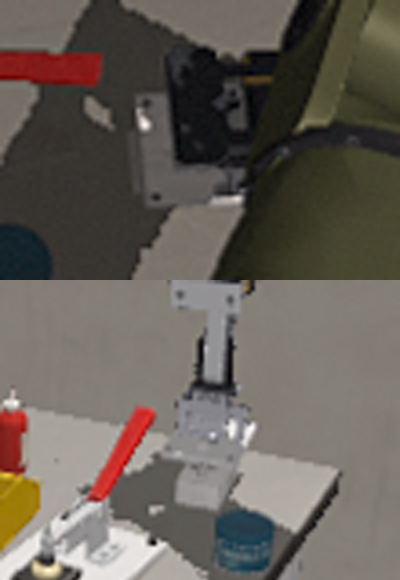

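The plate hovers level to within 1° over the block. The pin tips show at the top of both holes, at (223,246) and (562,243), about where centred pins should appear. I'll make a small final lowering to 1 cm.

Request:
carry_out --motion '[[[0,0,0.004],0],[[0,0,0.007],0],[[0,0,0.007],0],[[0,0,0.007],0],[[0,0,0.007],0],[[0,0,0.007],0],[[0,0,0.007],0]]'

```text
time_s: 15.95
ee_pos: [0.4599, -0.1796, 0.1252]
eef_rot: [-3.142, 0.0, -3.048]
force: [0.4, 0.1, -3.4]
grip_width: 0.0239
grip_force: 45.0
```

```bash
python3 - <<'E'
from h import *
o=ctrl.get_obs();p,d,i=cam('wrist');Q,m,c=plate_in_tool(p,d,i,o)
Rt=R.from_euler('xyz',o["eef_rot"]).as_matrix()
w=o["ee_pos"]+Rt@[.0005,-.0003,c[2]+.008];print(w,o["eef_rot"],o["force"])
if abs(w[2]-.05)<.003 and np.hypot(w[0]-.459,w[1]+.1803)<.002: print(ctrl.hand_in())
E
```

```text
plane slopes deg [ 0.73 -0.66] top z in tool 0.0671 8013
rect [ 0.5 -0.3] [104.5  76.7] 89.9
[ 0.45943324 -0.17999105  0.05007798] [-3.14156463e+00  5.62511633e-05 -3.04812357e+00] [ 0.44831835  0.10736648 -3.44231837]
the job is handed in; nothing more can be done
None
```

Job handed in: the clip is snapped onto the bar, and the plate hovers 10 mm above the pin tips, within about 1° of level, its holes centred on the pins to about 1 mm by the wrist camera, and the clip still gripped.

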